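Sift the bobbins from the pattern weights

ROBOT

A 7-joint arm with a two-finger parallel gripper is mounted at the origin on a cart in front of the work surface, level with it; the furniture and walls round the work are solid. World frame = base frame: x ahead of the robot, y to its left, z up, the work surface at z = 0. Lengths are in m, angles in rad, forces in N, time in s.
With the tool pointing down it reaches from about 0.4 to 0.85 m from the base axis. Payload 10.4 kg.
Tool frame: the origin (TCP) lies midway between the tips of the shut fingers; the grasp point (between the pads) lies 19 mm behind it (r.grasp_offset is the distance from the TCP to the grasp point, in m); x points along the fingers, y is the direction in which the jaws open and shut, and the axes are right-handed (so a half turn about x gives the same grasp; the last joint's range is limited). The gripper opens to 87 mm and grips with 3 to 60 N. Pads are 19 mm wide; open, the fingers measure 117 mm over their backs; the gripper's body (75 mm by 190 mm) begins 51 mm behind the grasp point.
Start: joints at [1.223, 0.332, -0.065, 1.46, 0.022, 1.35, -0.088], TCP at [0.199, -0.592, 0.223] pointing down, gripper open.
Joint ranges: [-2.6, 2.6], [-0.5, 2.12], [-1.47, 1.34], [0.16, 2.42], [-1.27, 4.41], [0.06, 2.06], [-2.6, 2.6]. Speed limits (rad/s): [2.22, 2.22, 2.79, 2.79, 3.14, 3.14, 3.14].

INTERFACE

Orientations are given as a unit quaternion [x, y, z, w].
In Python, from bench import r, vision, close_job gives the robot as it stands. The module is installed in compiled form; this text tells all that it offers.
- The arm moves only by the shell command python3 -m pendant 'ROWS' [OPENING] [FORCE]. ROWS is text: rows parted by semicolons, each of 6 numbers parted by spaces: the shift along the tool's x, y, z in units of 0.25 m (1.0 is 0.25 m), then the turn, a rotation vector about the tool's x, y, z in units of 1.5 rad (1.0 is 1.5 rad). A call has 1 to 8 rows; each row is the pose to reach, as a shift and turn from the pose commanded when the call began, along the tool's axes at that moment; what a row does not reach only later rows make up. A row lasts 1/10 s, in which the tool goes at most 50 mm and 8.59 degrees, less where a joint would pass 70% of its speed; a pose out of reach is approached as far as the arm can. A call with a number of a shift or a turn outside -1 to 1 is refused whole. A call with a gripper value outside its range is refused whole. OPENING is the gripper command: -1 is shut, 1 is fully open, values between are in proportion, set as the call begins (- or left out, the last holds). The fingers move at their own pace and stop on an object; FORCE is the grip in N (left out, the last holds). Time passes only in rows, so rows that repeat a pose let the fingers close. It gives the time, the measured TCP pose, the force and the opening at its end, in the units of the state.
- r.read_state(): the state, without advancing time (a new reading comes with each control period).
- vision.camera(name): name is "side" or "top"; returns (picture, depth): 480x640x3 uint8, blue, green, red; 480x640 float32, m along the optical axis (not along the pixel's ray), 0 where there is no reading.
- vision.get_calibration(name): a dict with "camera_matrix" (3x3 intrinsics, pixels), "rvec" (rotation vector, rad) and "tvec" (3), from world to camera coordinates, as OpenCV has them. Camera axes: x right, y down, z forward; pixel columns grow to the right and rows downward; lengths in m; the calibration is good to about 2 mm. A picture is of the moment at which its call begins. get_calibration takes no time and is no camera call.
- close_job(): hands the job in, once; it reports no verdict.
The state is a dict: "time": time; "joint_positions": joint angles; "joint_vel": joint speeds; "joint_torque": joint torques, N m; "ee_pos": TCP position; "eef_rot": TCP orientation; "ft_force": force on the tool from outside, world axes, zero at the start; "torque": the same for the moment, N m; "width": finger opening in m.
Only numpy, scipy, OpenCV 4.12 (cv2) and the standard library are available. Lean on these libraries where they do the work, as an engineer would, in place of code of your own. Each camera call takes 0.05 s, during which the arm holds its last target. There are 200 camera calls.

TASK

Sift the four bobbins out of the sieve: hold it by its wooden grip and, without lifting it off the box's rims, shake it left and right, knocking it lightly against the left spring buffer first and then the right one, at least twice each, just hard enough that the buffer gives a little, never right to its end, until every bobbin has dropped into the box. Then carry the sieve with the two pattern weights still in it to the cork mat, set it down gently in the middle and let go, leaving the other things on the table alone.

Things in the scene. Friction and masses are not known exactly. Their poses are not given: they have to be found in the camera images.
- catch_box: Grey open box fixed to the table, 148 (x) x 324 (y) x 45 mm high, 5 mm walls, 4 mm floor. Origin: centre of its underside; y is its long side, pointing about to the robot's left, z up. The sieve rides along y on its two long rims. An aluminium cross-bar with a spring buffer is clamped over the rims near each end
- sieve: Loose polished, slippery steel sieve, 0.3 to 0.5 kg: tub 134 (x) x 150 (y) x 32 mm high; floor a 4 mm grid with openings 25 (y) x 29 (x) mm between 10 mm bars along x and thin cross wires. Side flanges rest on the box's rims (2 mm play in x), so its underside hangs 39 mm above the table. Origin: centre of its underside, which stands on the mat later; axes at the start parallel to the box's
- sieve_grip (a point): Centre of the sieve's wooden carrying grip, 62 mm above the middle of the sieve's underside: a bar 96 mm long in x, 14 mm wide in y, 16 mm high, carried over the tub by a wire at each end; free below and beside it
- left_buffer (a joint): How far the left (box +y) rubber-nosed spring buffer is pressed in: 0 free, 0.012 m bottomed. 3 N at first touch, then 1.2 N more per mm, hard once bottomed. Nose 22 mm wide, at x = 0, z = 58 mm in the box frame, meets the sieve's end wall. Its stop is clamped at an unmeasured place: from the box's centre the sieve slides 18 to 38 mm before touching; find it by feel
- right_buffer (a joint): How far the right (box -y) rubber-nosed spring buffer is pressed in: 0 free, 0.012 m bottomed. 3 N at first touch, then 1.2 N more per mm, hard once bottomed. Nose 22 mm wide, at x = 0, z = 58 mm in the box frame, meets the sieve's end wall. Its stop is clamped at an unmeasured place: from the box's centre the sieve slides 18 to 38 mm before touching; find it by feel
- cork_mat: Round cork mat fixed on the table left of the box, 170 mm across, 4 mm thick; origin: centre of its underside, top at z = 4 mm
- pattern_weight: Round pattern weight, disc 42 mm across, 11 mm high, 85 g, lying in the sieve; too large for the openings of its floor. Origin: centre of its underside
- pattern_weight_steel: Round steel pattern weight, disc 38 mm across, 15 mm high, 110 g, lying in the sieve; too large for the openings of its floor. Origin: centre of its underside
- spool_grey: Bystander: cone-shaped spool 54 mm across, 86 mm high, standing at the back between box and mat. Origin: centre of its underside
- spool_green: Bystander: short wooden spool 33 mm across, 36 mm high, standing at the front between box and mat. Origin: centre of its underside
- bobbin_white: A clear-rimmed sewing bobbin, a disc 20 mm across and 12 mm high, 12 g; at the start it lies flat in the sieve across one of the bars. Origin: centre of its underside while upright, z its axis
- bobbin_black: A clear-rimmed sewing bobbin, a disc 20 mm across and 12 mm high, 12 g; at the start it lies flat in the sieve across one of the bars. Origin: centre of its underside while upright, z its axis
- bobbin_teal: A clear-rimmed sewing bobbin, a disc 20 mm across and 12 mm high, 12 g; at the start it lies flat in the sieve across one of the bars. Origin: centre of its underside while upright, z its axis
- bobbin_yellow: A clear-rimmed sewing bobbin, a disc 20 mm across and 12 mm high, 12 g; at the start it lies flat in the sieve across one of the bars. Origin: centre of its underside while upright, z its axis
There are look-alikes about, which are no part of the job. Leave any turquoise look-alike of the pattern_weight alone.

How it is judged:
On the way, in this order (a step that is already met when the one before it is completed fails the run):
1. First the sieve presses the left buffer in by 2 mm (value of joint left_buffer above 0.002 m), for 0.02 s.
2. then the sieve presses the right buffer in by 2 mm (value of joint right_buffer above 0.002 m), for 0.02 s.
3. once more the sieve presses the left buffer in by 2 mm (value of joint left_buffer above 0.002 m), for 0.02 s.
4. and once more the sieve presses the right buffer in by 2 mm (value of joint right_buffer above 0.002 m), for 0.02 s.
At the end, for the whole second after the job is handed in: All four bobbins lie in the catch box, both pattern weights lie in the sieve, and the sieve stands flat and still on the cork mat, its centre within 30 mm of the mat's centre (x of bobbin_white in the frame of catch_box between -0.072 and 0.072 m and y of bobbin_white in the frame of catch_box between -0.16 and 0.16 m and z of bobbin_white in the frame of catch_box between 0 and 0.036 m and x of bobbin_black in the frame of catch_box between -0.072 and 0.072 m and y of bobbin_black in the frame of catch_box between -0.16 and 0.16 m and z of bobbin_black in the frame of catch_box between 0 and 0.036 m and x of bobbin_teal in the frame of catch_box between -0.072 and 0.072 m and y of bobbin_teal in the frame of catch_box between -0.16 and 0.16 m and z of bobbin_teal in the frame of catch_box between 0 and 0.036 m and x of bobbin_yellow in the frame of catch_box between -0.072 and 0.072 m and y of bobbin_yellow in the frame of catch_box between -0.16 and 0.16 m and z of bobbin_yellow in the frame of catch_box between 0 and 0.036 m and x of pattern_weight in the frame of sieve between -0.066 and 0.066 m and y of pattern_weight in the frame of sieve between -0.074 and 0.074 m and z of pattern_weight in the frame of sieve between -0.006 and 0.03 m and x of pattern_weight_steel in the frame of sieve between -0.066 and 0.066 m and y of pattern_weight_steel in the frame of sieve between -0.074 and 0.074 m and z of pattern_weight_steel in the frame of sieve between -0.006 and 0.03 m and horizontal distance between sieve and cork_mat below 0.03 m and height (world z) of sieve below 0.009 m and angle between sieve's own z axis and vertical below 0.06 rad and linear speed of sieve below 0.02 m/s); the robot touches nothing.
It fails at once if A buffer is driven to its end (pressed in by more than 11 mm, about 16 N) (value of joint any of left_buffer, right_buffer above 0.011 m).
It fails at once if The sieve is knocked or pressed against the box or its stops with more than 40 N (contact force between sieve and catch_box above 40 N).
It fails at once if The sieve is banged or pressed down on the mat with more than 40 N (contact force between sieve and cork_mat above 40 N).
It fails at once if The sieve is lifted off the box's rims (by more than 7 mm) while a bobbin is still in it (height (world z) of sieve above 0.046 m and ((x of bobbin_white in the frame of sieve between -0.07 and 0.07 m and y of bobbin_white in the frame of sieve between -0.077 and 0.077 m and z of bobbin_white in the frame of sieve between -0.003 and 0.06 m) or (x of bobbin_black in the frame of sieve between -0.07 and 0.07 m and y of bobbin_black in the frame of sieve between -0.077 and 0.077 m and z of bobbin_black in the frame of sieve between -0.003 and 0.06 m) or (x of bobbin_teal in the frame of sieve between -0.07 and 0.07 m and y of bobbin_teal in the frame of sieve between -0.077 and 0.077 m and z of bobbin_teal in the frame of sieve between -0.003 and 0.06 m) or (x of bobbin_yellow in the frame of sieve between -0.07 and 0.07 m and y of bobbin_yellow in the frame of sieve between -0.077 and 0.077 m and z of bobbin_yellow in the frame of sieve between -0.003 and 0.06 m))).
It fails at once if A bystander spool is moved by more than 20 mm (distance of any of spool_grey, spool_green from where it was at the start of the episode above 0.02 m).
It also fails if it takes over 67 s, if anything falls off the work surface, if the arm or the gripper's body presses on something with over 40 N, if the wrist force passes 120 N, or if a joint passes its speed limit or range.

## Working session

There is one attempt and no reset: what is moved stays moved. The work goes in short steps, Python scripts to look and compute and a shell command to move; the robot and the scene stay as the last step left them, time stands still between calls to the robot, and variables do not carry over. Pictures are saved under pics/ and viewed, about 8 in all and at most 12, crops included, and the job is handed in when it is done.

```bash
mkdir -p pics; cat > h.py <<'E'
import numpy as np, cv2
from bench import r, vision
from scipy.spatial.transform import Rotation as R
def cloud(name):
    im,d=vision.camera(name); c=vision.get_calibration(name)
    K=np.array(c["camera_matrix"]);Rm=cv2.Rodrigues(np.array(c["rvec"],float))[0];t=np.array(c["tvec"],float).ravel()
    v,u=np.mgrid[0:480,0:640]
    p=np.stack([(u-K[0,2])/K[0,0]*d,(v-K[1,2])/K[1,1]*d,d],-1)
    w=(p-t)@Rm
    w[d==0]=np.nan
    return im,w
def steps(target,rot=None):
    s=r.read_state();q=R.from_quat(s["eef_rot"])
    return q.inv().apply(np.array(target)-s["ee_pos"])/0.25
E
python3 - <<'E'
from h import *
s=r.read_state();print(s); print(R.from_quat(s["eef_rot"]).as_matrix().round(3))
for n in("top","side"):
    im,w=cloud(n);cv2.imwrite(f"pics/{n}0.png",im);np.save(f"{n}0.npy",w)
    c=vision.get_calibration(n);print(n,c)
E
```

```text
{'time': 0.0, 'joint_positions': array([ 1.22336959,  0.33285422, -0.06474424,  1.46092955,  0.02161965,
        1.34990068, -0.08848721]), 'joint_vel': array([-0.00199791, -0.0015044 ,  0.00058384,  0.00122571,  0.00035323,
        0.00164693,  0.000426  ]), 'joint_torque': array([-3.37550646e-04, -6.23267984e+01,  2.46871094e-02, -3.89908898e+01,
       -6.13256078e-02,  3.97523947e-02,  1.44970541e-04]), 'ee_pos': array([ 0.19935656, -0.59194881,  0.2217707 ]), 'eef_rot': array([-0.69769252, -0.11484932,  0.69790043, -0.11388495]), 'ft_force': array([0.2815777 , 0.71515907, 0.31919329]), 'torque': array([0.03510786, 0.01045318, 0.00039089]), 'width': 0.08664866959471712}
[[-0.001  0.319 -0.948]
 [ 0.001 -0.948 -0.319]
 [-1.    -0.001  0.   ]]
top {'camera_matrix': array([[491.43635782,   0.        , 317.2140859 ],
       [  0.        , 491.43635782, 243.96835229],
       [  0.        ,   0.        ,   1.        ]]), 'rvec': array([ 2.22243956, -1.98590569,  0.21568758]), 'tvec': array([0.0166772 , 0.64924568, 0.85241031])}
side {'camera_matrix': array([[570.91813729,   0.        , 324.15647813],
       [  0.        , 570.91813729, 237.27347253],
       [  0.        ,   0.        ,   1.        ]]), 'rvec': array([ 1.41513472, -2.22300251,  0.8467    ]), 'tvec': array([0.33024623, 0.46354684, 0.68039151])}
```

View pics/top0.png

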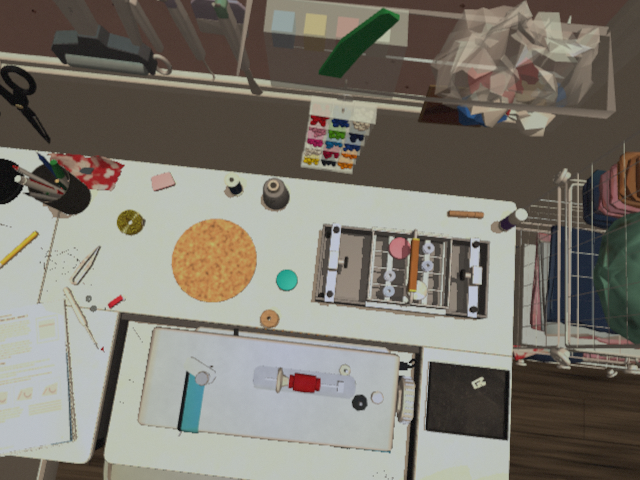

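View pics/side0.png

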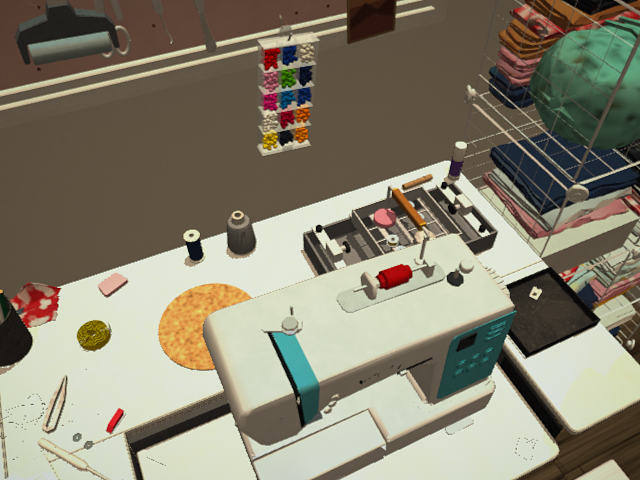

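The top view shows the mat at (214,260), the box around (403,270), and the sieve with its orange grip at (414,263). The grey spool is at (276,193), the wooden spool at (269,318), and the turquoise look-alike at (287,280), which I leave alone. Next I'll take an enlarged crop and metric measurements.

```bash
python3 - <<'E'
from h import *
im=cv2.imread("pics/top0.png");w=np.load("top0.npy")
cv2.imwrite("pics/crop0.png",cv2.resize(im[215:325,305:500],None,fx=4,fy=4,interpolation=cv2.INTER_CUBIC))
hsv=cv2.cvtColor(im,cv2.COLOR_BGR2HSV)
def rep(n,m):
    p=w[m];p=p[~np.isnan(p[:,0])];c=p[:,:2].mean(0)
    rect=cv2.minAreaRect((p[:,:2]*1000).astype(np.float32))
    print(n,len(p),"mean",p.mean(0).round(4),"z",np.percentile(p[:,2],[5,50,95]).round(4),"rect mm",np.round(rect[0],1),np.round(rect[1],1),round(rect[2],1))
def box(a,b,c,d):
    m=np.zeros(im.shape[:2],bool);m[c:d,a:b]=1;return m
or_=(hsv[...,0]>5)&(hsv[...,0]<22)&(hsv[...,1]>120)
z=w[...,2]
m=box(165,262,212,308)&or_&(z<.02)
rep("mat",m)
(c,rad)=cv2.minEnclosingCircle((w[m][:,:2]*1000).astype(np.float32));print(c,rad)
g=box(400,425,230,298)&or_&(z>.075);rep("grip",g)
rep("boxall",box(310,492,215,325)&(z>.03)&(z<.06))
rep("bars",box(310,492,215,325)&(z>.065)&~box(395,430,215,325))
rep("greyspool",box(258,295,172,215)&(z>.01))
rep("green",box(258,282,305,328)&(z>.02))
rep("turq",box(275,300,268,293)&(z>.004))
p=box(310,492,205,330)
for t in (.02,.04,.05,.08,.1): print(t,(p&(z>t)).sum())
rep("machine",box(130,400,330,460)&(z>.05))
print("max z region between",np.nanmax(z[150:325,170:500]))
c=vision.get_calibration("top")
E
```

```text
mat 5362 mean [0.6011 0.2917 0.0041] z [0.0013 0.0041 0.007 ] rect mm [601.8 292.7] [164.8 166.7] 8.8
(602.4644775390625, 292.67596435546875) 84.13108825683594
grip 406 mean [ 0.6178 -0.0855  0.1088] z [0.1048 0.1091 0.1119] rect mm [617.4 -86.3] [89.7 14.4] 0.4
boxall 5390 mean [ 0.6165 -0.0903  0.0482] z [0.0399 0.0485 0.0575] rect mm [618.6 -79. ] [154.6 324.4] 0.3
bars 913 mean [ 0.6179 -0.0861  0.0706] z [0.0663 0.0708 0.0739] rect mm [618.6 -77.4] [135.1 285.6] 0.2
greyspool 674 mean [0.7364 0.181  0.0578] z [0.018  0.0675 0.0855] rect mm [755.9 170.8] [47.4 87.9] 50.1
green 232 mean [0.4996 0.1642 0.0363] z [0.0336 0.0364 0.0391] rect mm [500.  163.8] [31.1 31.4] 52.1
turq 364 mean [0.5787 0.1421 0.011 ] z [0.0082 0.0111 0.0139] rect mm [578.7 142.1] [41.5 41. ] 24.9
0.02 7562
0.04 7062
0.05 4044
0.08 556
0.1 527
machine 25263 mean [0.3888 0.1282 0.2347] z [0.2223 0.236  0.2449] rect mm [391.  121.1] [155.9 391.3] 0.7
max z region between 0.28850900273139457
```

View pics/crop0.png

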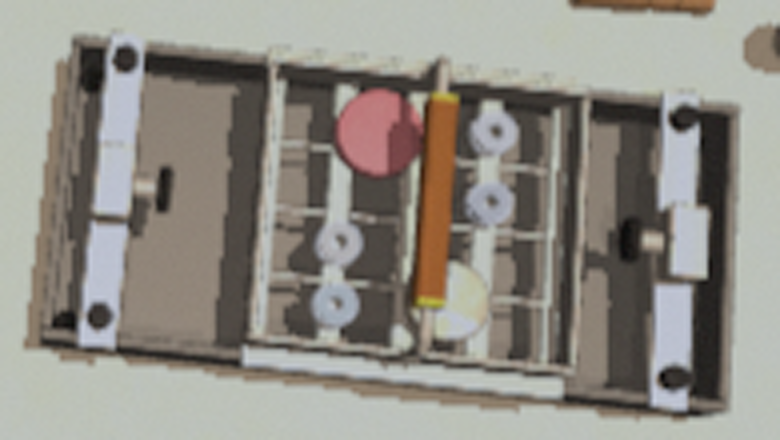

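The crop shows the pink weight at (380,132), the pale steel weight at (462,300), and two bobbins on each side. The yellow bands at (440,98) and (428,302) mark the ends of the grip. I need the box yaw and an obstacle map along the approach.

```bash
python3 - <<'E'
from h import *
im=cv2.imread("pics/top0.png");w=np.load("top0.npy");w2=np.load("side0.npy")
P=np.vstack([w.reshape(-1,3),w2.reshape(-1,3)]);P=P[~np.isnan(P[:,0])]
print("height map cm; rows x, cols y:",[round(y,2) for y in np.arange(.45,-.7,-.08)])
for x in np.arange(.9,.0,-.08):
    print(round(x,2),[int(100*np.percentile(q,99)) if len(q:=P[(abs(P[:,0]-x)<.04)&(abs(P[:,1]-y)<.04)&(P[:,2]<1)][:,2])>5 else -9 for y in np.arange(.45,-.7,-.08)])
hsv=cv2.cvtColor(im,cv2.COLOR_BGR2HSV)
m=np.zeros(im.shape[:2],bool);m[230:298,400:425]=1
g=w[m&(hsv[...,0]>5)&(hsv[...,0]<22)&(hsv[...,1]>120)&(w[...,2]>.1)]
a=np.polyfit(g[:,0],g[:,1],1);print("grip slope dy/dx",a[0], "mid y at .618",np.polyval(a,.618), g[:,0].min(),g[:,0].max())
m[:]=0;m[215:325,310:500]=1
b=w[m&(w[...,2]>.03)&(w[...,2]<.06)]
e=[]
for y in np.arange(-.22,.07,.01):
    q=b[abs(b[:,1]-y)<.005][:,0]; e.append((y,np.percentile(q,1),np.percentile(q,99)))
e=np.array(e);print("rim slopes dx/dy",np.polyfit(e[:,0],e[:,1],1),np.polyfit(e[:,0],e[:,2],1))
E
```

```text
height map cm; rows x, cols y: [np.float64(0.45), np.float64(0.37), np.float64(0.29), np.float64(0.21), np.float64(0.13), np.float64(0.05), np.float64(-0.03), np.float64(-0.11), np.float64(-0.19), np.float64(-0.27), np.float64(-0.35), np.float64(-0.43), np.float64(-0.51), np.float64(-0.59), np.float64(-0.67)]
0.9 [-9, -9, -9, -9, -9, -9, -9, -9, -9, -9, -9, -9, -9, -9, -9]
0.82 [49, 50, 51, 51, 52, 55, 56, 58, 58, 47, 36, 32, 7, 2, -9]
0.74 [39, 54, 54, 56, 57, 62, 60, 60, 59, 9, 36, 30, 6, -9, -9]
0.66 [1, 0, 0, 0, 55, 55, 55, 55, 55, 4, 38, 39, 38, 32, 3]
0.58 [0, 0, 0, 0, 1, 7, 7, 11, 7, 4, 37, 35, 33, 6, 3]
0.5 [1, 0, 1, 14, 3, 1, 1, 0, 0, 17, 45, 32, 4, 4, -8]
0.42 [0, -4, 24, 25, 26, 26, 23, 18, 1, 2, -9, -9, -9, -75, -74]
0.34 [0, -4, 24, 24, 23, 23, 22, 17, 1, 1, -9, -9, -75, -75, -74]
0.26 [0, -4, -4, 1, 1, 1, 0, 0, 0, 0, -75, -75, -75, -75, -75]
0.18 [0, -4, -4, -4, -4, -4, -4, 0, 0, 0, -9, -9, -9, -74, -74]
0.1 [-23, -23, -24, -24, -9, -9, -9, 0, 0, -9, -9, -9, -9, -74, -75]
0.02 [-9, -9, -9, -9, -9, -9, -9, -9, -9, -9, -9, -9, -9, -9, -9]
grip slope dy/dx -0.005853536273386567 mid y at .618 -0.08551312128626223 0.5725923678961288 0.6622778555350498
rim slopes dx/dy [-0.00343309  0.54272197] [-0.00606216  0.69275912]
```

The box and grip yaw are about 0. The grip is at (0.6175, -0.086, 0.101). I'll approach high, between the rack (y < -0.25, x > 0.45) and the machine (up to 0.29 m).

```bash
python3 -m pendant '-0.25 0 0 0 0 0;-0.44 0 0 0 0 0;-0.44 -0.3 -0.25 0.1 0 0;-0.44 -0.6 -0.5 0.15 0 0;-0.44 -0.82 -0.7 0.215 0 0;-0.44 -0.82 -0.7 0.215 0 0;-0.44 -0.82 -0.7 0.215 0 0;-0.44 -0.82 -0.7 0.215 0 0' 0 20; python3 - <<'E'
from h import *
s=r.read_state();print(s["ee_pos"],R.from_quat(s["eef_rot"]).as_matrix().round(3),s["joint_positions"].round(2))
print(steps([.42,-.13,.33]))
E
```

```text
time: 0.9
ee_pos: [0.3019, -0.3379, 0.3329]
eef_rot: [0.707, 0.003, -0.707, 0.003]
ft_force: [-0.2, 0.3, 0.6]
width: 0.0441
[ 0.30194595 -0.33793646  0.33294191] [[ 0.001  0.008 -1.   ]
 [-0.    -1.    -0.008]
 [-1.     0.    -0.001]] [ 0.98 -0.08 -0.22  1.69 -0.02  1.53 -0.8 ]
[ 0.01175256 -0.82815801 -0.47848091]
```

```bash
python3 -m pendant '0 -0.2 -0.1 0.005 0 0;0 -0.4 -0.2 0.005 0 0;0 -0.6 -0.35 0.005 0 0;0 -0.83 -0.48 0.005 0 0;0 -0.88 -0.66 0.005 0 0;0 -0.92 -0.84 0.005 0 0;0 -0.95 -0.99 0.005 0 0;0 -0.95 -0.99 0.005 0 0' && python3 - <<'E'
from h import *
print(r.read_state()["joint_positions"].round(2),steps([.6175,-.0862,.082]))
E
```

```text
time: 1.7
ee_pos: [0.5497, -0.1016, 0.3306]
eef_rot: [-0.707, -0.0, 0.708, 0.002]
ft_force: [-1.0, 0.0, -0.5]
width: 0.0433
[ 0.63  0.2  -0.62  1.43  0.12  1.55 -1.56] [ 0.99398016 -0.05921112 -0.27279117]
```

```bash
python3 -m pendant '0.15 -0.03 -0.1 0 0 0;0.3 -0.06 -0.2 0 0 0;0.45 -0.06 -0.27 0 0 0;0.6 -0.06 -0.273 0 0 0;0.6 -0.06 -0.273 0 0 0' && python3 - <<'E'
from h import *
print(steps([.6175,-.0862,.082]),R.from_quat(r.read_state()["eef_rot"]).as_matrix().round(4))
E
```

```text
time: 2.2
ee_pos: [0.6123, -0.0893, 0.1767]
eef_rot: [-0.704, 0.001, 0.71, 0.002]
ft_force: [-1.2, -0.4, -0.3]
width: 0.0435
[ 0.37862435 -0.0119783  -0.02430082] [[-0.0095 -0.0047 -0.9999]
 [ 0.0017 -1.      0.0047]
 [-1.     -0.0017  0.0095]]
```

```bash
python3 -m pendant '0 0 0 0 0 0;0 0 0 0 0 0;0.1 0 0 0 0 0;0.2 0 0 0 0 0;0.25 0 0 0 0 0;0.25 0 0 0 0 0;0.25 0 0 0 0 0' && python3 - <<'E'
from h import *
print(steps([.6175,-.0862,.082]),R.from_quat(r.read_state()["eef_rot"]).as_matrix().round(4))
E
```

```text
time: 2.9
ee_pos: [0.616, -0.0896, 0.1218]
eef_rot: [0.708, -0.002, -0.706, -0.002]
ft_force: [0.6, 0.6, -0.3]
width: 0.0437
[ 0.15926206 -0.01365177 -0.00566672] [[ 2.0e-03 -5.3e-03 -1.0e+00]
 [-4.0e-04 -1.0e+00  5.3e-03]
 [-1.0e+00  3.0e-04 -2.0e-03]]
```

```bash
python3 -m pendant '0.05 -0.014 -0.006 -0.003 0 0;0.11 -0.014 -0.006 -0.003 0 0;0.159 -0.014 -0.006 -0.003 0 0;0.159 -0.014 -0.006 -0.003 0 0;0.159 -0.014 -0.006 -0.003 0 0' && python3 -m pendant '0 0 0 0 0 0;0 0 0 0 0 0;0 0 0 0 0 0;0 0 0 0 0 0;0 0 0 0 0 0;0 0 0 0 0 0;0 0 0 0 0 0;0 0 0 0 0 0' -1 45
```

```text
time: 3.4
ee_pos: [0.6165, -0.086, 0.0798]
eef_rot: [-0.707, 0.0, 0.707, 0.0]
ft_force: [-0.2, 0.5, -0.0]
width: 0.0437
time: 4.2
ee_pos: [0.6168, -0.0861, 0.0805]
eef_rot: [0.707, -0.0, -0.707, -0.0]
ft_force: [-0.7, 0.2, 2.4]
width: 0.0135
```

```bash
python3 -m pendant '0 -0.02 0 0 0 0;0 -0.04 0 0 0 0;0 -0.06 0 0 0 0;0 -0.08 0 0 0 0;0 -0.08 0 0 0 0;0 -0.08 0 0 0 0'; python3 -m pendant '0 -0.01 0 0 0 0;0 -0.01 0 0 0 0;0 -0.01 0 0 0 0'; python3 -m pendant '0 -0.01 0 0 0 0;0 -0.01 0 0 0 0;0 -0.01 0 0 0 0'
```

```text
time: 4.8
ee_pos: [0.6168, -0.0643, 0.0805]
eef_rot: [0.707, 0.001, -0.707, -0.0]
ft_force: [-0.2, 3.4, 4.1]
width: 0.0133
time: 5.1
ee_pos: [0.6168, -0.0638, 0.0805]
eef_rot: [0.707, -0.0, -0.707, -0.0]
ft_force: [-0.1, -1.4, 4.6]
width: 0.0135
time: 5.4
ee_pos: [0.6169, -0.0616, 0.0805]
eef_rot: [0.707, -0.001, -0.707, -0.0]
ft_force: [0.6, -3.5, 5.0]
width: 0.0135
```

```bash
python3 -m pendant '0 -0.01 0 0 0 0;0 -0.01 0 0 0 0;0 -0.01 0 0 0 0';python3 -m pendant '0 -0.01 0 0 0 0;0 -0.01 0 0 0 0;0 -0.01 0 0 0 0'
```

```text
time: 5.7
ee_pos: [0.6169, -0.059, 0.0805]
eef_rot: [0.707, -0.001, -0.707, -0.0]
ft_force: [-0.4, -3.1, 5.3]
width: 0.0137
time: 6.0
ee_pos: [0.6169, -0.0565, 0.0805]
eef_rot: [0.707, -0.001, -0.707, -0.0]
ft_force: [-0.6, -3.1, 5.8]
width: 0.0135
```

```bash
python3 -m pendant '-0.003 -0.01 0 0 0 0;-0.003 -0.01 0 0 0 0;-0.003 -0.01 0 0 0 0';python3 -m pendant '0 -0.01 0 0 0 0;0 -0.01 0 0 0 0;0 -0.01 0 0 0 0'
```

```text
time: 6.3
ee_pos: [0.6162, -0.053, 0.0805]
eef_rot: [-0.707, -0.0, 0.708, 0.0]
ft_force: [-1.2, -0.2, -1.2]
width: 0.0133
time: 6.6
ee_pos: [0.6163, -0.0503, 0.0806]
eef_rot: [-0.707, -0.0, 0.707, 0.0]
ft_force: [0.1, 0.3, -4.7]
width: 0.0136
```

```bash
python3 -m pendant '0 -0.01 0 0 0 0;0 -0.01 0 0 0 0;0 -0.01 0 0 0 0'
```

```text
time: 6.9
ee_pos: [0.6165, -0.0483, 0.0807]
eef_rot: [-0.707, 0.0, 0.707, 0.0]
ft_force: [-0.1, 0.5, -6.0]
width: 0.0134
```

```bash
for i in 1; do python3 -m pendant '0 -0.008 0 0 0 0;0 -0.008 0 0 0 0;0 -0.008 0 0 0 0'; done
```

```text
time: 7.2
ee_pos: [0.6167, -0.0464, 0.081]
eef_rot: [-0.707, 0.0, 0.707, 0.0]
ft_force: [-0.7, -0.8, -6.9]
width: 0.0134
```

```bash
python3 -m pendant '0 -0.008 0 0 0 0;0 -0.008 0 0 0 0;0 -0.008 0 0 0 0'
```

```text
time: 7.5
ee_pos: [0.6167, -0.045, 0.0811]
eef_rot: [0.707, -0.001, -0.707, -0.0]
ft_force: [0.1, -2.6, -6.0]
width: 0.0136
```

```bash
python3 -m pendant '0 -0.008 0 0 0 0;0 -0.008 0 0 0 0;0 -0.008 0 0 0 0'
```

```text
time: 7.8
ee_pos: [0.6168, -0.0432, 0.0811]
eef_rot: [0.707, -0.001, -0.707, -0.0]
ft_force: [-0.2, -4.9, -5.1]
width: 0.0134
```

```bash
python3 -m pendant '0 -0.012 0 0 0 0;0 -0.012 0 0 0 0;0 -0.012 0 0 0 0;0 -0.012 0 0 0 0'
```

```text
time: 8.2
ee_pos: [0.6168, -0.0411, 0.0812]
eef_rot: [0.707, -0.001, -0.707, -0.0]
ft_force: [-0.7, -7.9, -2.8]
width: 0.0132
```

Left contact is at y ≈ -0.045, and the buffer is now pressed about 4 mm. Now I'll go quickly right to -0.091, then creep.

```bash
python3 -m pendant '0 0.2 0 0 0 0;0 0.2 0 0 0 0;0 0.2 0 0 0 0;0 0.2 0 0 0 0'; python3 -m pendant '0 0.014 0 0 0 0;0 0.014 0 0 0 0;0 0.014 0 0 0 0'; python3 -m pendant '0 0.01 0 0 0 0;0 0.01 0 0 0 0;0 0.01 0 0 0 0'
```

```text
time: 8.6
ee_pos: [0.6168, -0.0878, 0.0811]
eef_rot: [0.707, 0.001, -0.707, -0.0]
ft_force: [-0.4, 0.5, -5.3]
width: 0.0133
time: 8.9
ee_pos: [0.6167, -0.0926, 0.081]
eef_rot: [0.707, -0.0, -0.707, -0.0]
ft_force: [0.1, 1.1, -5.9]
width: 0.0136
time: 9.2
ee_pos: [0.6167, -0.0956, 0.081]
eef_rot: [0.707, -0.0, -0.707, -0.0]
ft_force: [0.3, -0.3, -5.2]
width: 0.0138
```

```bash
python3 -m pendant '0 0.01 0 0 0 0;0 0.01 0 0 0 0;0 0.01 0 0 0 0'
```

```text
time: 9.5
ee_pos: [0.6167, -0.0982, 0.0811]
eef_rot: [0.707, -0.0, -0.707, -0.0]
ft_force: [-0.1, -0.3, -5.1]
width: 0.0133
```

```bash
python3 -m pendant '0 0.01 0 0 0 0;0 0.01 0 0 0 0;0 0.01 0 0 0 0'
```

```text
time: 9.8
ee_pos: [0.6167, -0.1007, 0.0811]
eef_rot: [0.707, -0.0, -0.707, -0.0]
ft_force: [0.5, 0.8, -6.6]
width: 0.0135
```

```bash
python3 -m pendant '0 0.01 0 0 0 0;0 0.01 0 0 0 0;0 0.01 0 0 0 0'
```

```text
time: 10.1
ee_pos: [0.6167, -0.1032, 0.0811]
eef_rot: [0.707, -0.0, -0.707, -0.0]
ft_force: [-0.1, 1.0, -6.4]
width: 0.0134
```

```bash
python3 -m pendant '0 0.01 0 0 0 0;0 0.01 0 0 0 0;0 0.01 0 0 0 0'
```

```text
time: 10.4
ee_pos: [0.6167, -0.1057, 0.0811]
eef_rot: [0.707, -0.0, -0.707, -0.0]
ft_force: [-0.9, -0.6, -6.3]
width: 0.0136
```

```bash
python3 -m pendant '0 0.01 0 0 0 0;0 0.01 0 0 0 0;0 0.01 0 0 0 0'
```

```text
time: 10.7
ee_pos: [0.6167, -0.1082, 0.081]
eef_rot: [-0.707, 0.0, 0.707, 0.0]
ft_force: [0.4, 0.0, -5.8]
width: 0.0134
```

```bash
python3 -m pendant '0 0.01 0 0 0 0;0 0.01 0 0 0 0;0 0.01 0 0 0 0'
```

```text
time: 11.0
ee_pos: [0.6167, -0.1096, 0.0811]
eef_rot: [0.707, 0.0, -0.707, -0.0]
ft_force: [-0.5, 2.9, -4.2]
width: 0.0136
```

```bash
python3 -m pendant '0 0.01 0 0 0 0;0 0.02 0 0 0 0;0 0.02 0 0 0 0;0 0.02 0 0 0 0'
```

```text
time: 11.4
ee_pos: [0.6169, -0.1132, 0.0813]
eef_rot: [0.707, 0.001, -0.707, -0.0]
ft_force: [-0.8, 8.9, -3.2]
width: 0.0138
```

```bash
python3 -m pendant '0 -0.2 0 0 0 0;0 -0.255 0 0 0 0;0 -0.255 0 0 0 0;0 -0.28 0 0 0 0;0 -0.295 0 0 0 0;0 -0.295 0 0 0 0;0 -0.295 0 0 0 0'
```

```text
time: 12.1
ee_pos: [0.6167, -0.0436, 0.081]
eef_rot: [-0.707, 0.001, 0.707, 0.0]
ft_force: [-1.4, -4.7, -3.8]
width: 0.0138
```

```bash
python3 - <<'E'
from h import *
im,w=cloud("top");cv2.imwrite("pics/crop1.png",cv2.resize(im[215:325,305:500],None,fx=4,fy=4,interpolation=cv2.INTER_CUBIC))
im2,_=cloud("side");cv2.imwrite("pics/side1.png",cv2.resize(im2[170:290,290:510],None,fx=3.5,fy=3.5,interpolation=cv2.INTER_CUBIC))
a=cv2.imread("pics/crop1.png");b=cv2.imread("pics/side1.png")
a=cv2.resize(a,(520,293));b=cv2.resize(b,(520,284));cv2.imwrite("pics/both1.png",np.vstack([a,b]))
E
```

```text
(no output)
```

View pics/both1.png

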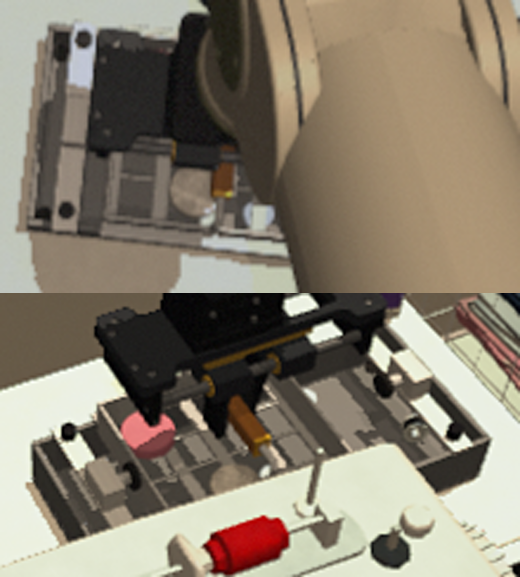

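The view is partly occluded. At least one bobbin lies in the box at side (413,428), and white bobbin bits remain near side (263,468). The left buffer is only pressed about 1.4 mm, so I'll press further and then keep shaking.

```bash
python3 -m pendant '0 -0.012 0 0 0 0;0 -0.014 0 0 0 0;0 -0.014 0 0 0 0'
```

```text
time: 12.5
ee_pos: [0.6168, -0.0403, 0.0812]
eef_rot: [0.707, -0.002, -0.707, -0.0]
ft_force: [-1.6, -8.2, -3.5]
width: 0.0135
```

```bash
python3 -m pendant '0 0.2 0 0 0 0;0 0.25 0 0 0 0;0 0.25 0 0 0 0;0 0.27 0 0 0 0;0 0.288 0 0 0 0;0 0.3 0 0 0 0;0 0.3 0 0 0 0;0 0.3 0 0 0 0'
```

```text
time: 13.3
ee_pos: [0.6169, -0.1108, 0.0812]
eef_rot: [0.707, 0.001, -0.707, -0.0]
ft_force: [-1.6, 5.5, -4.9]
width: 0.0134
```

```bash
python3 -m pendant '0 0.008 0 0 0 0;0 0.013 0 0 0 0;0 0.013 0 0 0 0;0 0.013 0 0 0 0'
```

```text
time: 13.7
ee_pos: [0.6169, -0.1131, 0.0813]
eef_rot: [0.707, 0.002, -0.707, -0.0]
ft_force: [-0.9, 8.7, -3.1]
width: 0.0135
```

```bash
python3 -m pendant '0 -0.2 0 0 0 0;0 -0.26 0 0 0 0;0 -0.06 0 0 0 0;0 -0.04 0 0 0 0;0 -0.24 0 0 0 0;0 -0.26 0 0 0 0;0 -0.06 0 0 0 0;0 -0.16 0 0 0 0'
```

```text
time: 14.5
ee_pos: [0.6168, -0.0894, 0.0809]
eef_rot: [0.707, -0.008, -0.707, -0.002]
ft_force: [1.0, -5.3, -3.0]
width: 0.0134
```

```bash
python3 -m pendant '0 0 0 0 0 0;0 0 0 0 0 0' ; python3 - <<'E'
from h import *
im,w=cloud("top");im2,_=cloud("side")
a=cv2.resize(im[215:325,305:500],(600,338),interpolation=cv2.INTER_CUBIC);b=im2[180:270,300:500];b=cv2.resize(b,(600,262),interpolation=cv2.INTER_CUBIC)
cv2.imwrite("pics/both2.png",np.vstack([a,b]))
E
```

```text
time: 14.7
ee_pos: [0.6167, -0.0751, 0.0811]
eef_rot: [0.707, 0.001, -0.707, 0.001]
ft_force: [0.1, -0.7, -6.1]
width: 0.0138
```

View pics/both2.png

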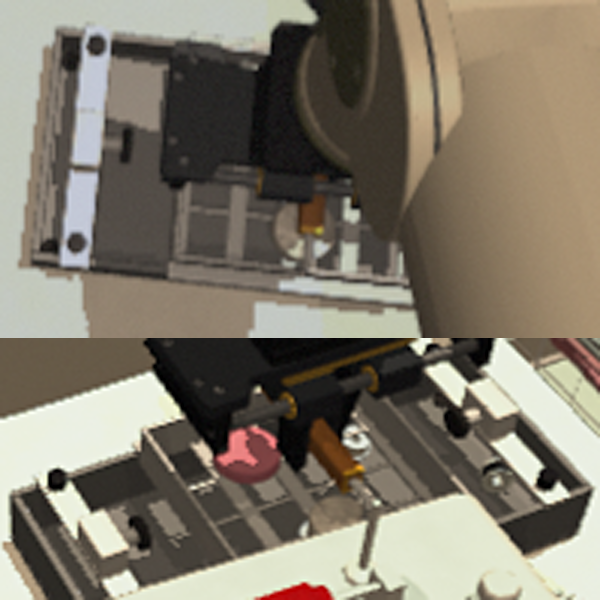

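The side view shows bobbin-like spots at (355,437), (500,475) and (305,525). I'll use depth to see whether each is in the sieve or in the box.

```bash
python3 - <<'E'
from h import *
im,w=cloud("side"); s=r.read_state();print(s["ee_pos"])
hsv=cv2.cvtColor(im,cv2.COLOR_BGR2HSV)
for (u,v) in[(418,214),(418,216),(467,227),(402,242),(401,245),(421,229)]:
    print("side",u,v,w[v-1:v+2,u-1:u+2].reshape(-1,3).round(3)[[1,4,7]].tolist(),hsv[v,u])
# bright points inside sieve/box
m=(hsv[...,2]>150)&(hsv[...,1]<70)&(w[...,0]>.548)&(w[...,0]<.69)&(w[...,1]<.06)&(w[...,1]>-.22)&(w[...,2]<.062)
n,l,st,c=cv2.connectedComponentsWithStats(m.astype(np.uint8))
for i in range(1,n):
    if st[i,4]>4: print(c[i].round(),st[i,4],np.nanmedian(w[l==i],0).round(3), np.nanpercentile(w[l==i][:,2],[5,95]).round(3))
E
```

```text
[ 0.61664922 -0.07656516  0.08093652]
side 418 214 [[0.645, -0.133, 0.042], [0.667, -0.151, 0.011], [0.662, -0.148, 0.014]] [20 62 98]
side 418 216 [[0.662, -0.148, 0.014], [0.658, -0.145, 0.016], [0.656, -0.144, 0.016]] [ 38  19 215]
side 467 227 [[0.593, -0.212, 0.022], [0.593, -0.213, 0.019], [0.591, -0.212, 0.017]] [20 59 86]
side 402 242 [[0.597, -0.07, 0.043], [0.623, -0.09, 0.003], [0.621, -0.089, 0.003]] [23 34 89]
side 401 245 [[0.61, -0.079, 0.016], [0.608, -0.078, 0.016], [0.607, -0.077, 0.015]] [ 35  20 226]
side 421 229 [[0.637, -0.141, 0.005], [0.607, -0.116, 0.044], [0.606, -0.116, 0.042]] [18 68 94]
[449. 195.] 114 [ 0.658 -0.208  0.049] [0.047 0.052]
[419. 213.] 59 [ 0.658 -0.145  0.016] [0.003 0.044]
[457. 206.] 8 [ 0.616 -0.197  0.061] [0.057 0.062]
[473. 222.] 161 [ 0.579 -0.208  0.049] [0.047 0.052]
[368. 219.] 35 [ 0.67  -0.039  0.043] [0.04  0.044]
[324. 236.] 74 [0.662 0.054 0.05 ] [0.047 0.052]
[367. 230.] 9 [ 0.647 -0.028  0.042] [0.019 0.043]
[465. 229.] 6 [ 0.595 -0.211  0.013] [0.009 0.017]
[485. 231.] 5 [ 0.549 -0.215  0.049] [0.049 0.053]
[339. 239.] 5 [0.68  0.013 0.004] [0.001 0.004]
[401. 246.] 16 [ 0.607 -0.077  0.015] [0.003 0.042]
[412. 245.] 10 [ 0.571 -0.072  0.058] [0.057 0.06 ]
[341. 263.] 48 [0.591 0.054 0.05 ] [0.048 0.052]
```

Three bobbins are in the box (tops at z≈0.016). The fourth is hidden. I'll shake more and look again.

```bash
python3 -m pendant '0 -0.1 0 0 0 0;0 0.1 0 0 0 0;0 -0.09 0 0 0 0;0 0.1 0 0 0 0;0 -0.09 0 0 0 0;0 0.1 0 0 0 0;0 -0.09 0 0 0 0;0 0.1 0 0 0 0'
```

```text
time: 15.65
ee_pos: [0.6183, -0.0854, 0.0825]
eef_rot: [0.708, 0.009, -0.706, 0.002]
ft_force: [1.5, 6.4, -5.7]
width: 0.0133
```

```bash
python3 -m pendant '0 -0.15 0 0 0 0;0 0 0 0 0 0;0 -0.18 0 0 0 0;0 0 0 0 0 0;0 -0.18 0 0 0 0;0 -0.2 0 0 0 0;0 -0.2 0 0 0 0;0 -0.2 0 0 0 0'; cat > look.py <<'E'
import sys
from h import *
s=r.read_state();print(s["ee_pos"])
for n in("side","top"):
    im,w=cloud(n)
    cv2.imwrite(f"pics/{n}_{sys.argv[1]}.png",im);np.save(f"{n}_{sys.argv[1]}.npy",w)
    hsv=cv2.cvtColor(im,cv2.COLOR_BGR2HSV)
    m=(hsv[...,2]>140)&(hsv[...,1]<80)&(w[...,0]>.548)&(w[...,0]<.69)&(w[...,1]<.06)&(w[...,1]>-.235)&(w[...,2]<.062)
    k,l,st,c=cv2.connectedComponentsWithStats(m.astype(np.uint8))
    for i in range(1,k):
        if st[i,4]>4: print(n,c[i].round(),st[i,4],np.nanmedian(w[l==i],0).round(3), np.nanpercentile(w[l==i][:,2],[5,95]).round(3))
E
python3 look.py a
```

```text
time: 16.45
ee_pos: [0.6167, -0.0517, 0.0809]
eef_rot: [-0.707, 0.0, 0.707, -0.0]
ft_force: [-0.1, -1.3, -5.4]
width: 0.0133
[ 0.61666875 -0.05172966  0.08093912]
side [450. 196.] 79 [ 0.652 -0.206  0.049] [0.047 0.052]
side [457. 204.] 5 [ 0.62  -0.202  0.06 ] [0.055 0.061]
side [434. 217.] 229 [ 0.653 -0.18   0.004] [0.001 0.005]
side [407. 210.] 7 [ 0.66  -0.118  0.044] [0.041 0.044]
side [407. 216.] 20 [ 0.649 -0.117  0.041] [0.003 0.044]
side [473. 222.] 178 [ 0.579 -0.208  0.049] [0.047 0.052]
side [376. 220.] 70 [ 0.662 -0.052  0.043] [0.041 0.045]
side [461. 219.] 16 [ 0.621 -0.225  0.004] [0.002 0.02 ]
side [327. 225.] 13 [0.688 0.037 0.044] [0.042 0.046]
side [465. 228.] 10 [ 0.594 -0.209  0.016] [0.01  0.022]
side [324. 236.] 75 [0.661 0.054 0.049] [0.046 0.051]
side [442. 233.] 9 [ 0.607 -0.17   0.005] [0.003 0.006]
side [449. 232.] 10 [ 0.605 -0.184  0.004] [0.003 0.005]
side [474. 234.] 16 [ 0.584 -0.225  0.004] [0.001 0.005]
side [410. 235.] 5 [ 0.602 -0.09   0.044] [0.041 0.053]
side [430. 240.] 6 [ 0.58  -0.119  0.042] [0.011 0.043]
side [417. 243.] 26 [ 0.572 -0.083  0.058] [0.055 0.06 ]
side [399. 248.] 14 [ 0.595 -0.068  0.029] [0.01  0.043]
side [405. 247.] 5 [ 0.573 -0.06   0.057] [0.055 0.058]
side [341. 264.] 45 [0.591 0.054 0.049] [0.047 0.052]
top [338. 240.] 191 [0.661 0.051 0.05 ] [0.003 0.053]
top [332. 281.] 107 [0.58  0.055 0.05 ] [0.048 0.053]
top [400. 280.] 24 [ 0.601 -0.077  0.017] [0.01 0.06]
top [402. 296.] 156 [ 0.566 -0.079  0.058] [0.055 0.061]
top [387. 296.] 31 [ 0.563 -0.052  0.044] [0.041 0.047]
top [404. 305.] 32 [ 0.549 -0.083  0.05 ] [0.047 0.052]
```

```bash
python3 - <<'E'
import cv2,numpy as np
a=cv2.resize(cv2.imread("pics/top_a.png")[225:315,310:440],(800,554),interpolation=cv2.INTER_CUBIC)
cv2.imwrite("pics/v3.png",cv2.resize(a,(650,300)));b=cv2.resize(cv2.imread("pics/side_a.png")[185:265,340:500],(600,300),interpolation=cv2.INTER_CUBIC)
cv2.imwrite("pics/v3.png",np.vstack([cv2.resize(a,(600,300)),b]))
E
```

```text
(no output)
```

View pics/v3.png

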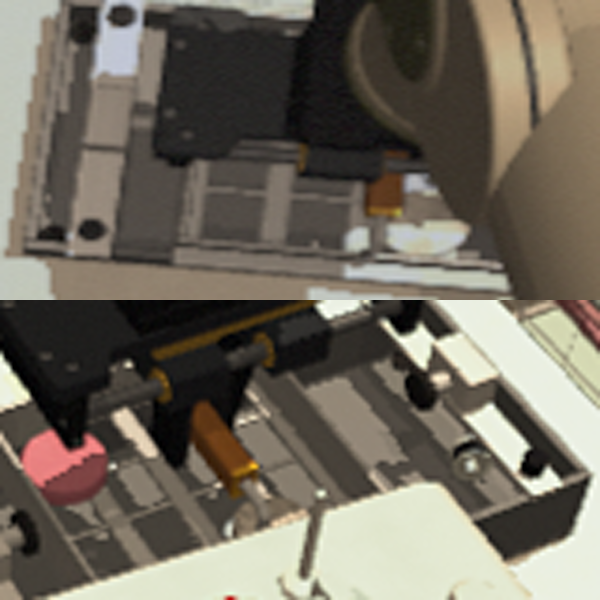

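Both weights are in the sieve. One bobbin shows at top (412,182), in the box. The fourth may be hidden under the steel weight, so I'll shift the sieve right with another shake and check the z<0.025 points.

```bash
python3 -m pendant '0 0.2 0 0 0 0;0 0 0 0 0 0;0 0.2 0 0 0 0;0 0.02 0 0 0 0;0 0.2 0 0 0 0;0 0.21 0 0 0 0;0 0.21 0 0 0 0;0 0.21 0 0 0 0' && python3 look.py b && python3 - <<'E'
import cv2,numpy as np
a=cv2.resize(cv2.imread("pics/top_b.png")[225:315,310:440],(800,400),interpolation=cv2.INTER_CUBIC)
b=cv2.resize(cv2.imread("pics/side_b.png")[200:275,340:500],(800,200),interpolation=cv2.INTER_CUBIC)
cv2.imwrite("pics/v4.png",np.vstack([a,b]))
E
```

```text
time: 17.35
ee_pos: [0.6166, -0.1039, 0.0809]
eef_rot: [-0.707, 0.0, 0.707, 0.001]
ft_force: [-0.8, 0.0, -5.5]
width: 0.0132
[ 0.61657307 -0.10393663  0.0809451 ]
side [451. 197.] 70 [ 0.651 -0.207  0.049] [0.047 0.052]
side [432. 206.] 21 [ 0.65  -0.17   0.042] [0.004 0.044]
side [395. 207.] 6 [ 0.675 -0.102  0.043] [0.042 0.044]
side [359. 212.] 5 [ 0.688 -0.029  0.05 ] [0.047 0.051]
side [384. 218.] 81 [ 0.661 -0.069  0.042] [0.04  0.044]
side [473. 221.] 165 [ 0.579 -0.208  0.05 ] [0.047 0.052]
side [339. 221.] 41 [0.688 0.011 0.044] [0.043 0.046]
side [419. 221.] 5 [ 0.656 -0.146  0.005] [0.004 0.006]
side [380. 225.] 10 [ 0.649 -0.058  0.04 ] [0.003 0.044]
side [439. 225.] 14 [ 0.591 -0.143  0.056] [0.003 0.058]
side [324. 236.] 75 [0.661 0.054 0.049] [0.048 0.051]
side [432. 229.] 6 [ 0.599 -0.135  0.042] [0.041 0.045]
side [473. 233.] 16 [ 0.583 -0.225  0.004] [0.002 0.008]
side [486. 230.] 6 [ 0.549 -0.217  0.05 ] [0.036 0.053]
side [445. 233.] 60 [ 0.569 -0.142  0.058] [0.055 0.06 ]
side [350. 242.] 223 [ 0.664 -0.003  0.003] [0.001 0.007]
side [410. 244.] 20 [ 0.584 -0.085  0.041] [0.015 0.045]
side [401. 248.] 14 [ 0.584 -0.065  0.04 ] [0.008 0.043]
side [344. 254.] 9 [0.642 0.022 0.005] [0.003 0.005]
side [342. 263.] 56 [0.593 0.053 0.049] [0.003 0.052]
top [351. 245.] 749 [0.661 0.024 0.005] [0.002 0.051]
top [349. 227.] 5 [0.689 0.032 0.045] [0.043 0.048]
top [341. 262.] 10 [0.616 0.043 0.061] [0.06  0.062]
top [337. 284.] 398 [0.578 0.041 0.006] [0.002 0.052]
top [402. 282.] 30 [ 0.598 -0.083  0.015] [0.006 0.019]
top [435. 285.] 34 [ 0.592 -0.137  0.057] [0.043 0.06 ]
top [403. 295.] 73 [ 0.573 -0.086  0.016] [0.004 0.019]
top [436. 298.] 140 [ 0.567 -0.141  0.059] [0.056 0.061]
top [414. 299.] 39 [ 0.564 -0.104  0.044] [0.041 0.047]
top [426. 308.] 27 [ 0.549 -0.123  0.05 ] [0.047 0.053]
top [442. 310.] 5 [ 0.548 -0.155  0.05 ] [0.047 0.052]
top [452. 311.] 6 [ 0.549 -0.173  0.049] [0.048 0.051]
```

View pics/v4.png

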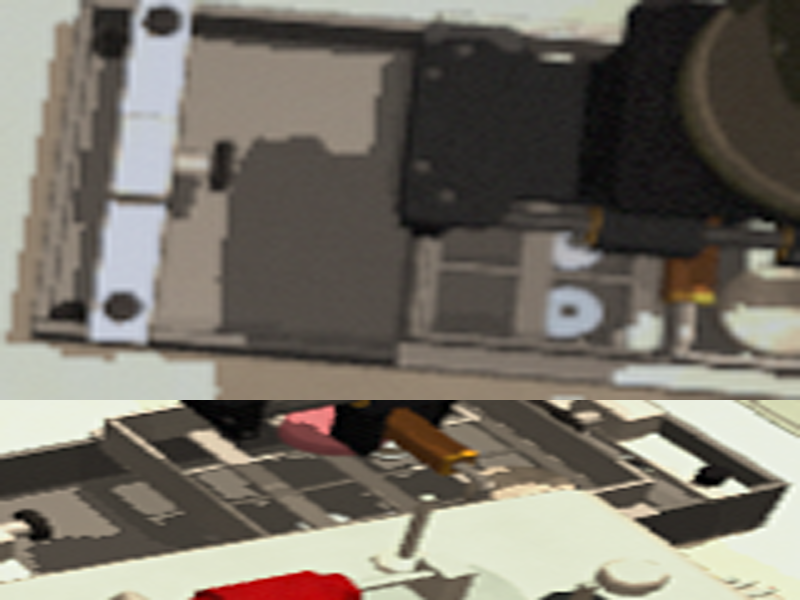

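All four bobbins are in the box, with tops at z≈0.016: (.658,-.145), (.593,-.211), (.598,-.083), (.573,-.086). The two lower ones show at top (575,250) and (570,310). Now I'll centre the sieve and lift it.

```bash
python3 -m pendant '0 -0.03 0 0 0 0;0 -0.06 0 0 0 0;0 -0.1 0 0 0 0;0 -0.1 0 0 0 0;-0.02 -0.1 0 0 0 0;-0.05 -0.1 0 0 0 0;-0.08 -0.1 0 0 0 0;-0.08 -0.1 0 0 0 0' - 60; python3 -m pendant '-0.05 0 0 0 0 0;-0.1 0 0 0 0 0;-0.15 0 0 0 0 0;-0.2 0 0 0 0 0;-0.25 0 0 0 0 0;-0.28 0 0 0 0 0;-0.3 0 0 0 0 0;-0.3 0 0 0 0 0'; python3 look.py c|head -1; python3 - <<'E'
from h import *
print(steps([.6010,.2927,.16]))
E
```

```text
time: 18.25
ee_pos: [0.6177, -0.0794, 0.1029]
eef_rot: [0.708, -0.001, -0.706, -0.0]
ft_force: [0.2, 0.1, -5.8]
width: 0.0135
time: 19.05
ee_pos: [0.617, -0.079, 0.1767]
eef_rot: [0.707, -0.0, -0.707, -0.0]
ft_force: [0.1, -0.0, -6.4]
width: 0.0131
[ 0.61695928 -0.07898388  0.17668207]
[ 0.06235363 -1.48674585  0.06269278]
```

```bash
python3 -c "
import cv2
cv2.imwrite('pics/v5.png',cv2.resize(cv2.imread('pics/side_c.png')[130:290,270:510],(720,480),interpolation=cv2.INTER_CUBIC))"
```

```text
(no output)
```

View pics/v5.png

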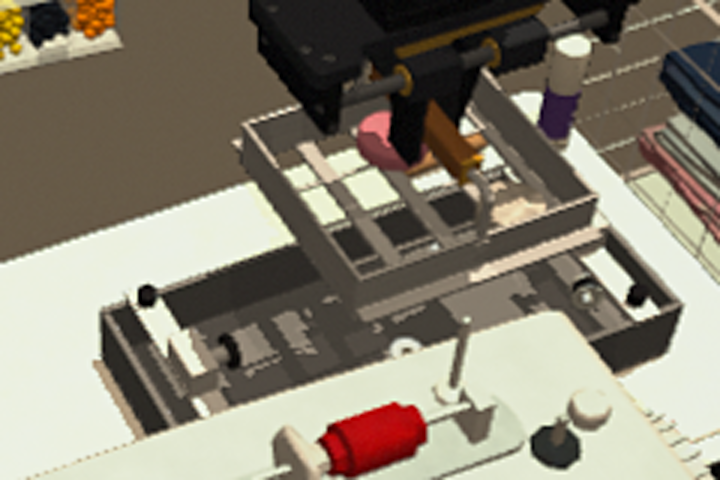

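The sieve is lifted and level with both weights in it, and bobbins are visible in the box below at (405,348) and (587,290). Next I carry it to the mat.

```bash
python3 -m pendant '0 -0.05 0 0 0 0;0 -0.15 0.01 0 0 0;0 -0.27 0.02 0 0 0;0 -0.4 0.03 0 0 0;0 -0.53 0.04 0 0 0;0 -0.66 0.05 0 0 0;0 -0.75 0.06 0 0 0;0 -0.8 0.063 0 0 0'; python3 -m pendant '0 -0.06 0 0 0 0;0 -0.16 0 0 0 0;0 -0.28 0 0 0 0;0 -0.4 0 0 0 0;0 -0.52 0 0 0 0;0 -0.61 0 0 0 0;0 -0.66 0 0 0 0;0 -0.687 0 0 0 0'; python3 -m pendant '0 0 0 0 0 0;0 0 0 0 0 0;0 0 0 0 0 0' ;python3 - <<'E'
from h import *
s=r.read_state();print(steps([.6010,.2927,.0465]),R.from_quat(s["eef_rot"]).as_matrix().round(4),s["joint_positions"].round(2))
E
```

```text
time: 19.95
ee_pos: [0.5999, 0.1249, 0.1758]
eef_rot: [-0.707, -0.002, 0.707, -0.001]
ft_force: [0.5, -0.4, -6.5]
width: 0.0134
time: 20.75
ee_pos: [0.6012, 0.2934, 0.1756]
eef_rot: [-0.707, 0.0, 0.707, 0.0]
ft_force: [-0.1, -0.0, -6.4]
width: 0.0132
time: 21.05
ee_pos: [0.6019, 0.2911, 0.176]
eef_rot: [0.707, -0.001, -0.707, -0.001]
ft_force: [-0.6, 0.1, -5.8]
width: 0.0138
[ 0.51808632 -0.00703846  0.00364062] [[ 4.0e-04 -2.7e-03 -1.0e+00]
 [-1.0e-03 -1.0e+00  2.7e-03]
 [-1.0e+00  1.0e-03 -4.0e-04]] [-0.04  0.55 -0.7   1.36  0.35  1.35 -2.31]
```

```bash
python3 -m pendant '0.06 -0.007 0.004 0 0 0;0.14 -0.007 0.004 0 0 0;0.22 -0.007 0.004 0 0 0;0.3 -0.007 0.004 0 0 0;0.38 -0.007 0.004 0 0 0;0.44 -0.007 0.004 0 0 0;0.48 -0.007 0.004 0 0 0;0.492 -0.007 0.004 0 0 0'; python3 -m pendant '0 0 0 0 0 0;0.005 0 0 0 0 0;0.01 0 0 0 0 0;0.015 0 0 0 0 0;0.015 0 0 0 0 0'
```

```text
time: 21.85
ee_pos: [0.5997, 0.294, 0.0516]
eef_rot: [-0.707, 0.001, 0.708, 0.0]
ft_force: [0.5, 0.1, -4.5]
width: 0.0129
time: 22.35
ee_pos: [0.6003, 0.2945, 0.0494]
eef_rot: [0.707, -0.0, -0.707, -0.0]
ft_force: [-0.3, -0.3, -5.0]
width: 0.0134
```

```bash
python3 -m pendant '0.004 0 0 0 0 0;0.008 0 0 0 0 0;0.008 0 0 0 0 0;0.008 0 0 0 0 0'
```

```text
time: 22.75
ee_pos: [0.6002, 0.2945, 0.0472]
eef_rot: [-0.707, 0.0, 0.707, 0.0]
ft_force: [0.3, -0.0, -5.9]
width: 0.0133
```

```bash
python3 -m pendant '0.003 0 0 0 0 0;0.006 0 0 0 0 0;0.006 0 0 0 0 0;0.006 0 0 0 0 0'
```

```text
time: 23.15
ee_pos: [0.6003, 0.2946, 0.0459]
eef_rot: [0.707, -0.0, -0.707, -0.0]
ft_force: [0.6, 0.5, -5.0]
width: 0.0132
```

```bash
python3 -m pendant '0.003 0 0 0 0 0;0.005 0 0 0 0 0;0.005 0 0 0 0 0;0.005 0 0 0 0 0'
```

```text
time: 23.55
ee_pos: [0.6005, 0.2948, 0.0458]
eef_rot: [0.708, -0.0, -0.707, -0.0]
ft_force: [-4.0, -2.3, 5.6]
width: 0.0134
```

```bash
python3 -m pendant '0.002 0 0 0 0 0;0.004 0 0 0 0 0;0.004 0 0 0 0 0;0.004 0 0 0 0 0'
```

```text
time: 23.95
ee_pos: [0.6008, 0.2949, 0.0457]
eef_rot: [0.708, -0.0, -0.706, -0.0]
ft_force: [-6.1, -4.4, 11.8]
width: 0.0132
```

The sieve is standing on the mat. I'll ease off, release and retreat upward.

```bash
python3 -m pendant '-0.003 0 0 0 0 0;-0.006 0 0 0 0 0;-0.006 0 0 0 0 0;-0.006 0 0 0 0 0'; python3 -m pendant '0 0 0 0 0 0;0 0 0 0 0 0;0 0 0 0 0 0;0 0 0 0 0 0;0 0 0 0 0 0;0 0 0 0 0 0' 0; python3 -m pendant '-0.04 0 0 0 0 0;-0.12 0 0 0 0 0;-0.25 0 0 0 0 0;-0.4 0 0 0 0 0;-0.6 0 0 0 0 0;-0.8 0 0 0 0 0;-0.8 0 0 0 0 0'
```

```text
time: 24.35
ee_pos: [0.6008, 0.2949, 0.0457]
eef_rot: [0.708, -0.0, -0.707, -0.0]
ft_force: [0.2, -0.8, 5.1]
width: 0.0132
time: 24.95
ee_pos: [0.6002, 0.2945, 0.0449]
eef_rot: [-0.707, 0.0, 0.707, 0.0]
ft_force: [0.3, 0.4, -0.3]
width: 0.0426
time: 25.65
ee_pos: [0.6021, 0.2967, 0.2541]
eef_rot: [0.711, 0.002, -0.703, -0.002]
ft_force: [-1.0, 0.4, 0.5]
width: 0.0432
```

```bash
python3 -m pendant '0 0.2 0.1 0 0 0;0 0.4 0.2 0 0 0;0 0.6 0.3 0 0 0;0 0.75 0.35 0 0 0;0 0.9 0.4 0 0 0;0 0.9 0.4 0 0 0'; python3 look.py d; python3 - <<'E'
from h import *
w=np.load("top_d.npy");im=cv2.imread("pics/top_d.png")
hsv=cv2.cvtColor(im,cv2.COLOR_BGR2HSV)
g=w[(hsv[...,0]>5)&(hsv[...,0]<22)&(hsv[...,1]>120)&(w[...,2]>.06)&(w[...,2]<.09)&(abs(w[...,1]-.29)<.06)&(abs(w[...,0]-.6)<.07)]
print("grip",len(g),g.mean(0),(g.min(0)+g.max(0))/2)
a=w[(w[...,2]>.02)&(w[...,2]<.045)&(abs(w[...,1]-.29)<.12)&(abs(w[...,0]-.6)<.1)]
print(cv2.minAreaRect((a[:,:2]*1000).astype(np.float32)),np.percentile(a[:,2],[50,95]))
cv2.imwrite("pics/v6.png",im)
E
```

```text
time: 26.25
ee_pos: [0.4992, 0.0628, 0.2457]
eef_rot: [0.707, -0.005, -0.707, -0.002]
ft_force: [-0.3, 0.4, 0.3]
width: 0.0433
[0.49917167 0.0627917  0.24565743]
side [448. 193.] 143 [ 0.661 -0.208  0.049] [0.047 0.052]
side [376. 208.] 12 [ 0.688 -0.066  0.044] [0.043 0.046]
side [404. 232.] 2184 [ 0.644 -0.109  0.004] [0.001 0.015]
side [458. 207.] 5 [ 0.613 -0.197  0.06 ] [0.059 0.061]
side [473. 222.] 177 [ 0.579 -0.208  0.05 ] [0.047 0.052]
side [461. 219.] 16 [ 0.621 -0.225  0.004] [0.002 0.023]
side [336. 222.] 15 [0.687 0.018 0.044] [0.043 0.046]
side [465. 228.] 10 [ 0.593 -0.209  0.017] [0.013 0.023]
side [324. 236.] 75 [0.661 0.054 0.049] [0.047 0.051]
side [449. 232.] 11 [ 0.605 -0.183  0.004] [0.002 0.005]
side [474. 234.] 16 [ 0.584 -0.225  0.003] [0.002 0.005]
side [343. 247.] 15 [0.615 0.039 0.06 ] [0.003 0.062]
top [474. 255.] 199 [ 0.659 -0.21   0.05 ] [0.048 0.053]
top [427. 275.] 2983 [ 0.619 -0.131  0.005] [0.002 0.009]
top [473. 298.] 218 [ 0.578 -0.21   0.051] [0.048 0.053]
grip 400 [0.60115362 0.29316188 0.07318462] [0.61106763 0.29413878 0.07121341]
((601.7311401367188, 294.11981201171875), (137.503662109375, 151.07400512695312), 0.4723634421825409) [0.02893155 0.03801124]
```

View pics/v6.png

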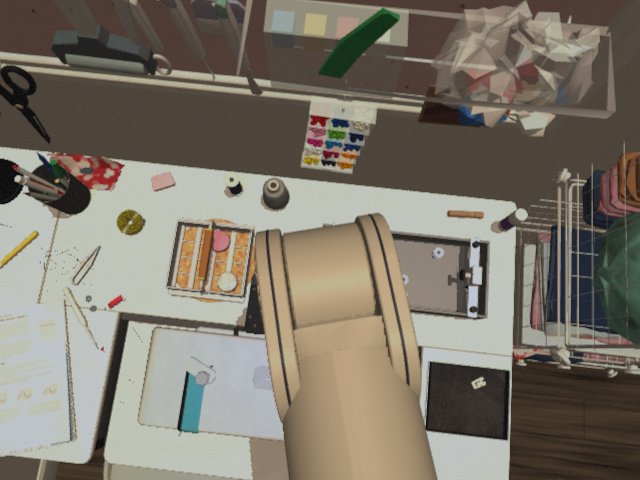

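The sieve sits at (0.602, 0.294) on the mat, within about 2 mm of its centre, with both weights inside at (221,240) and (228,281). The spools are unmoved, the bobbins are in the box, and the robot is clear. I'm handing it in.

```bash
python3 -m pendant '0 0 0 0 0 0;0 0 0 0 0 0'; python3 -c "
from bench import close_job
print(close_job())"
```

```text
time: 26.55
ee_pos: [0.5002, 0.0712, 0.2452]
eef_rot: [0.707, 0.001, -0.707, 0.0]
ft_force: [-0.1, 0.0, -0.0]
width: 0.0438
the job is handed in; nothing more can be done
None
```

I sifted all four bobbins into the catch box and set the sieve on the cork mat with both pattern weights still in it. The job was handed in at about 26.6 s and, as expected, gave no verdict.

- **Knocks:** I found the buffers by feel and pressed them left, right, left, right. Each peaked at about 8 to 9 N, which is roughly 4 to 5 mm in. The second left press first stopped at about 1.4 mm, so I pressed it further before going on.
- **Bobbins:** Extra shakes without knocks followed. Before lifting, I had located all four in the box by depth, with their tops at about z = 0.016 m. The last picture was partly blocked by the arm, so it re-confirmed only some of them.
- **Sieve:** In the last picture it stands about 2 mm from the mat's centre with both weights in it, its measured heights fit it standing on the mat, and the gripper is clear.
- **Bystanders:** The arm never went near the spools or the turquoise look-alike. The grey spool looked unmoved in the last picture. The arm hid the small wooden spool and the look-alike, so I could not check those two.

I pushed the sieve onto the mat with about 12 N on the wrist sensor before releasing it, which is more than needed but well under the 40 N limit.

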